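# Put the odd hinge leaf away and hold the matching one on the jamb

## Task

Two easel struts with hinge leaves are lying out, one with a wide knuckle and one with a narrow knuckle. First lay the wide-knuckle one flat in the free half of the tray row that already holds its wide-knuckle twin, lengthwise in the row, and let it go; then bring the narrow-knuckle one to the jamb block, set its knuckle into the gap between the two fixed knuckles so that the three holes line up ready for the pin, and finish while still holding it there, lined up and borne by the gripper, not leaning hard on the jamb. Leave the things standing around where they are.

Things in the scene. Friction and masses are not known exactly. Their poses are not given: they have to be found in the camera images.
- leaf_wide: Wooden strut 80x40x24 mm (x,y,z) lying flat; steel leaf on top ends in one 40 mm wide (y) knuckle, outside dia. 24, bore dia. 13 along y. Origin: centre of wood underside; +x to the knuckle, z up. Bore centre (58,0,25.5) mm. Whole: x -40 to 70; top z 27 over the leaf, 37.5 at the knuckle. 0.1-0.21 kg. Grip across the 40 mm wood near the origin. Too wide for the jamb.
- leaf_narrow: Wooden strut 80x40x24 mm (x,y,z) lying flat; steel leaf on top ends in one 26 mm wide (y) knuckle, outside dia. 24, bore dia. 13 along y. Origin: centre of wood underside; +x to the knuckle, z up. Bore centre (58,0,25.5) mm. Whole: x -40 to 70; top z 27 over the leaf, 37.5 at the knuckle. 0.1-0.21 kg. Grip across the 40 mm wood near the origin. Fits the jamb.
- leaf_narrow_bore (a point): Centre of the narrow leaf's knuckle bore; axes as the strut's, so the bore runs along y.
- jamb: Fixed wooden block, x 18 to 78, y -55 to 55, top z 100 mm, on an 18 mm base board (x -10 to 86, y -60 to 60). Steel leaf on top with two knuckles, outside dia. 24, bore 13 mm, standing out on the -x side, toward the robot. Origin: on the table right below the knuckle axis, which runs along y at x 0, z 101.5 mm. Knuckles at y -42 to -16 and 16 to 42. The 7 mm pin lies fixed on the block.
- jamb_bore (a point): Middle of the gap between the fixed knuckles, on their axis; axes as the jamb's (bore along y). The gap is 32 mm wide, open above, below and toward -x; a 26 mm knuckle has 3 mm play each side. When the bores coincide and strut and jamb point the same way (+x), the strut's wood top is level with the block's top.
- tray: Fixed flat wooden tray 262x138 mm, two rows along its x, each 250x60 mm inside, centred at y +33 and -33 mm. Floor 3 mm above the table, lips 6 mm above the floor. Origin: centre of underside. The -x half of each row is free: a strut laid pointing along +x with its origin at x -75 mm sits in its middle. The other half holds the fixed examples (origins at x 45 mm).
- sample_wide: Fixed example in the tray, same shape and origin as leaf_wide, knuckle 40 mm long: it marks the row for wide-knuckle leaves. It lies in the +x half of its row, pointing along the tray's +x. Which row it is in varies.
- sample_narrow: Fixed example in the tray, same shape and origin as leaf_narrow, knuckle 26 mm long: it marks the row for narrow-knuckle leaves. It lies in the +x half of its row, pointing along the tray's +x. Which row it is in varies.
- wide_tube: Bystander: wide brown card tube standing upright in front of the jamb, 85 mm across, 81 mm high. Origin: centre of its underside. Leave it.
- card_tube: Bystander: narrow brown card tube standing upright between the struts, 47 mm across, 69 mm high. Origin: centre of its underside. Leave it.
- ink_bottle: Bystander: dark ink bottle standing behind the jamb, 42 mm across, 98 mm high. Origin: centre of its underside. Leave it.
- glue_bottle: Bystander: white glue bottle with an orange spout standing behind the jamb, 53 mm across, 186 mm high. Origin: centre of its underside. Leave it.

How it is judged (in metres and radians):
On the way, in this order (a step that is already met when the one before it is completed fails the run):
1. the wide-knuckle leaf lies flat in the free half of its twin's row, let go (y of leaf_wide in the frame of sample_wide between -0.013 and 0.013 m and x of leaf_wide in the frame of tray between -0.12 and 0 m and z of leaf_wide in the frame of tray below 0.007 m and angle between leaf_wide's own z axis and vertical below 0.08 rad and contact force between leaf_wide and the fingers below 0.1 N and linear speed of leaf_wide below 0.03 m/s), for 0.2 s.
2. the narrow-knuckle leaf is held with its knuckle lined up in the jamb's gap (distance between leaf_narrow_bore and jamb_bore below 0.005 m and angle between the y axis of leaf_narrow_bore and the y axis of jamb_bore, either way round below 0.08 rad and contact force between leaf_narrow and the fingers above 3 N and contact force between leaf_narrow and jamb below 6 N), for 0.3 s.
At the end, for the whole second after the job is handed in: Wide leaf flat in the free half of the row of its twin, within 13 mm of the row's middle line, released, at rest. Narrow leaf held by the gripper (over 3 N), bore centre within 5 mm of the jamb's, bores parallel within 0.08 rad, pushing on the jamb with under 6 N (all of step 1 and all of step 2); the arm keeps its last pose, push and grip.
It fails at once if the wide tube was moved by more than 30 mm (distance of wide_tube from where it was at the start of the episode above 0.03 m).
It fails at once if the card tube was moved by more than 30 mm (distance of card_tube from where it was at the start of the episode above 0.03 m).
It fails at once if the ink bottle was moved by more than 30 mm (distance of ink_bottle from where it was at the start of the episode above 0.03 m).
It fails at once if the glue bottle was moved by more than 30 mm (distance of glue_bottle from where it was at the start of the episode above 0.03 m).
It also fails if it takes over 72 s, if anything falls off the work surface, if the arm or the gripper's body presses on something with over 40 N, if the wrist force passes 120 N, or if a joint passes its speed limit or range.

## Robot

A 6-joint arm with a two-finger parallel gripper is mounted at the origin on a cart in front of the work surface, level with it; the furniture and walls round the work are solid. World frame = base frame: x ahead of the robot, y to its left, z up, the work surface at z = 0. Lengths are in m, angles in degrees, forces in N, time in s.
With the tool pointing down it reaches from about 0.325 to 0.925 m from the base axis. Payload 3.1 kg.
Tool frame: the origin (TCP) lies at the very end of the fingers, on their centre line; the grasp point (between the pads) lies 19 mm behind it (bot.grip_depth is the distance from the TCP to the grasp point, in m); z points along the fingers, y is the line along which they close (so a half turn about z gives the same grasp; the last joint's range is limited). The gripper opens to 85 mm and grips with 20 to 120 N. Pads are 22 mm wide; open, the fingers measure 114 mm over their backs; the gripper's body (76 mm by 85 mm) begins 54 mm behind the grasp point. The pads swing forward as they close: fully open they stand 13 mm farther back than shut.
Start: joints at [62.785, 12.427, 92.441, -0, 75.132, -6.429], TCP at [0.222, 0.584, 0.231] pointing down, gripper open.
Joint ranges: [-157.48, 157.48], [-44.54, 120.13], [17.64, 146.25], [-64.5, 244.5], [7.68, 150.69], [-147.95, 147.95]. Speed limits (degrees/s): [159.86, 159.86, 180, 180, 180, 180].

## Interface

Orientations are given as [roll, pitch, yaw] about the fixed x, y, z axes, in that order (R = Rz(yaw) Ry(pitch) Rx(roll)).
In Python, from workcell import bot, camrig, sign_off gives the robot as it stands (bot), with the cameras (camrig) and the job as plain functions.
- The arm moves only by the shell command python3 nudge.py 'ROWS' [FORCE]. ROWS is a JSON list of rows, 1 to 12 of them, each of 7 numbers: the finger opening in m, then dx, dy, dz in m, then a rotation vector rx, ry, rz in degrees; each row is the pose to reach, as a shift and turn from the pose commanded when the command began, along the tool's axes at that moment; what a row does not reach only later rows make up. A row lasts 1/10 s, in which the tool goes at most 0.05 m and 8.59 degrees, less where a joint would pass 70% of its speed; a pose out of reach is approached as far as the arm can. The fingers move at their own pace and stop on an object; FORCE is the grip in N (left out, the last holds). Time passes only in rows, so rows that do not move let the fingers close. It prints the time, the measured TCP pose, the force, the opening and the grip force at its end.
- bot.sense(): the state, without advancing time (a new reading comes with each control period).
- camrig.grab_frame(name): name is "side" or "top" or "wrist"; returns the picture (384x512x3 uint8, red, green, blue); there is no depth.
- camrig.camera_params(name): a dict with "mtx" (3x3 intrinsics, pixels), "k1" (the pictures are not rectified: a ray, as slopes to the right and down, at radius r is drawn at 1 + k1 r^2 times it, then the intrinsics apply), "position" and "rotation" of the camera in the world; the wrist camera has in their place "mount" (4x4, takes a point from camera to tool coordinates, whose origin is the TCP and whose axes are the flange's). Camera axes: x right, y up, looking along -z (the intrinsics and any distortion apply to the point x, -y, -z); pixel columns grow to the right and rows downward; lengths in m; the calibration is good to about 2 mm. A picture is of the moment at which its call begins: read the wrist's pose just before it. camera_params takes no time and is no camera call.
- sign_off(): hands the job in; it is judged then, once.
The state is a dict: "time_s": time; "joint_pos": joint angles; "qvel": joint speeds; "joint_efforts": joint torques, N m; "tool_pos": TCP position; "ee_rot": TCP orientation; "force": force on the tool from outside, world axes, zero at the start; "moment": the same for the moment, N m; "grip_width": finger opening in m; "grip_force": force on a finger pad.
Only numpy, scipy, OpenCV 4.12 (cv2) and the standard library are available. Lean on these libraries where they do the work, as an engineer would, in place of code of your own. Each camera call takes 0.05 s, during which the arm holds its last target. There are 200 camera calls.

## Working session

There is one attempt and no reset: what is moved stays moved. The work goes in short steps, Python scripts to look and compute and a shell command to move; the robot and the scene stay as the last step left them, time stands still between calls to the robot, and variables do not carry over. Pictures are saved under pics/ and viewed, at most 11 in all, crops included, and the job is handed in when it is done.

```bash
ls; mkdir -p pics; python3 - <<'E'
from workcell import bot, camrig, sign_off
import cv2,json
for n in ("top","side"):
    im=camrig.grab_frame(n); cv2.imwrite(f"pics/{n}0.png",im[:,:,::-1]); p=camrig.camera_params(n); print(n,p)
print(camrig.camera_params("wrist"))
s=bot.sense(); print(s)
E
```

```text
nudge.py
pics
workcell.py
top {'mtx': array([[474.75214905,   0.        , 254.00598548],
       [  0.        , 474.75214905, 185.76459813],
       [  0.        ,   0.        ,   1.        ]]), 'k1': -0.19801779002669226, 'position': array([ 0.47641007, -0.00303253,  1.55121733]), 'rotation': array([  3.38653734,  -0.42892589, -89.86359512])}
side {'mtx': array([[410.47333003,   0.        , 254.10814655],
       [  0.        , 410.47333003, 187.25582357],
       [  0.        ,   0.        ,   1.        ]]), 'k1': 0.027215655480866047, 'position': array([ 0.63833247, -1.10936763,  0.92670443]), 'rotation': array([51.78133923,  0.90901408,  2.89581906])}
{'mtx': array([[327.50567447,   0.        , 253.80582953],
       [  0.        , 327.50567447, 190.04371192],
       [  0.        ,   0.        ,   1.        ]]), 'k1': -0.04963686336835462, 'mount': array([[ 2.35392056e-03,  9.49235629e-01,  3.14557115e-01,
         8.16218788e-02],
       [ 9.99997017e-01, -2.43959742e-03, -1.21315787e-04,
        -2.87703935e-04],
       [ 6.52235460e-04,  3.14556462e-01, -9.49238540e-01,
        -1.41043116e-01],
       [ 0.00000000e+00,  0.00000000e+00,  0.00000000e+00,
         1.00000000e+00]])}
{'time_s': 0.1, 'joint_pos': array([ 6.27855706e+01,  1.24729999e+01,  9.25213226e+01, -2.45929026e-03,
        7.51319617e+01, -6.42876777e+00]), 'qvel': array([ 0.12525245, -0.09708536, -0.16849668, -0.06953376, -0.02162128,
        0.03792882]), 'joint_efforts': array([-1.80944062e-04, -3.98072469e+01, -3.04973710e+01, -7.21637730e-05,
        4.18368771e-03,  6.90613945e-06]), 'tool_pos': array([0.22144473, 0.58365549, 0.23007416]), 'ee_rot': array([-1.79874244e+02, -1.17791507e-02,  1.59214959e+02]), 'force': array([-0.56133086,  0.13321381, -0.48298412]), 'moment': array([-0.03239299,  0.00277099, -0.01738692]), 'grip_force': 0.0, 'grip_width': 0.08521775539399311}
```

View pics/top0.png

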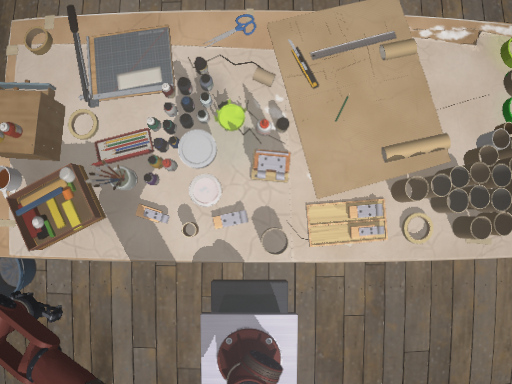

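View pics/side0.png

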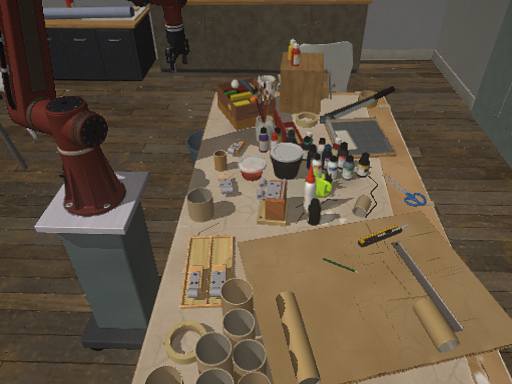

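The top view shows the struts near (153,214) and (230,219), the jamb at (270,165), the tray at (345,222), the wide tube at (274,240) and the card tube at (190,228). The side view shows the same layout, with the tray near (208,272) and the jamb at (272,205). I'll zoom in on the top view.

```bash
python3 - <<'E'
import cv2,numpy as np
t=cv2.imread("pics/top0.png")
a=cv2.resize(t[195:255,130:250],None,fx=6,fy=6,interpolation=cv2.INTER_CUBIC)
b=cv2.resize(t[140:250,250:395],None,fx=5,fy=5,interpolation=cv2.INTER_CUBIC)
cv2.imwrite("pics/c1.png",a);cv2.imwrite("pics/c2.png",b)
E
```

```text
(no output)
```

View pics/c1.png

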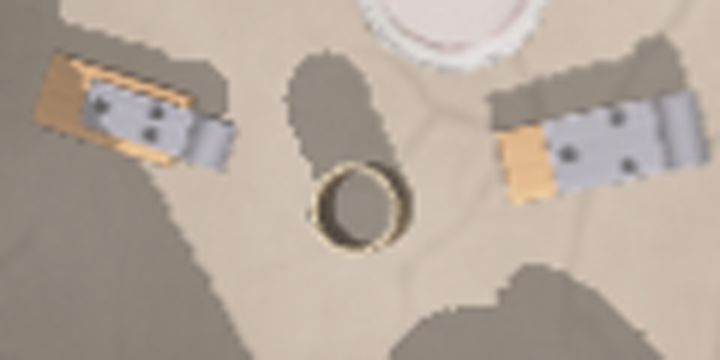

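View pics/c2.png

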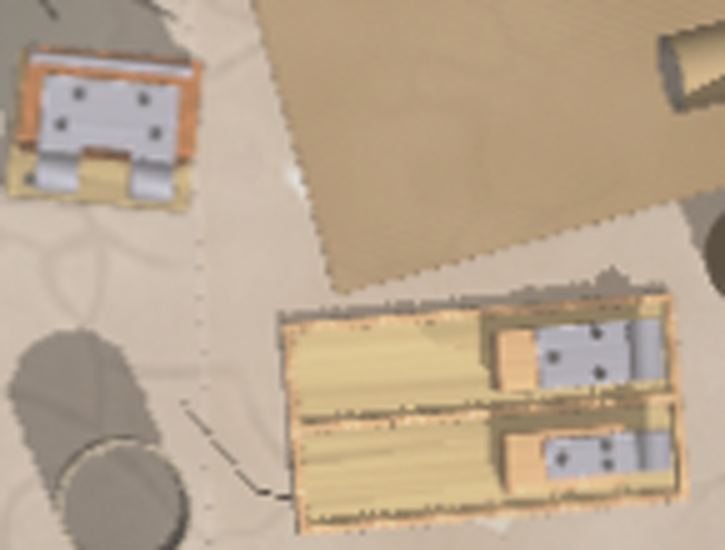

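The crop shows the left strut, at crop (135,115), with the narrow knuckle, and the right one, at (600,145), with the wide knuckle. In the tray, the wide twin is in the upper (far) row with its free half at crop (390,370). The jamb's knuckles are at (58,172) and (152,178).

```bash
cat > h.py <<'E'
import numpy as np,cv2
from scipy.spatial.transform import Rotation as R
from workcell import bot, camrig, sign_off
def cam(name,s=None):
    p=camrig.camera_params(name)
    if name=="wrist":
        s=s or bot.sense(); T=R.from_euler('xyz',s["ee_rot"],degrees=True).as_matrix(); M=p["mount"]
        return p,T@M[:3,3]+s["tool_pos"],T@M[:3,:3]
    return p,p["position"],R.from_euler('xyz',p["rotation"],degrees=True).as_matrix()
def dirs(c,uv):
    p,o,Q=c; uv=np.atleast_2d(np.array(uv,float))
    n=cv2.undistortPoints(uv[:,None],p["mtx"],np.array([p["k1"],0,0,0.]))[:,0]
    d=np.c_[n[:,0],-n[:,1],-np.ones(len(n))]@Q.T
    return d/np.linalg.norm(d,axis=1)[:,None]
def plane(c,uv,z):
    d=dirs(c,uv); return c[1]+d*((z-c[1][2])/d[:,2])[:,None]
def two(c1,u1,c2,u2):
    d1=dirs(c1,u1);d2=dirs(c2,u2);out=[]
    for a,b in zip(d1,d2):
        A=np.c_[a,-b];t=np.linalg.lstsq(A,c2[1]-c1[1],rcond=None)[0]
        p,q=c1[1]+a*t[0],c2[1]+b*t[1]; out.append(np.r_[(p+q)/2,np.linalg.norm(p-q)])
    return np.array(out)
def proj(c,P):
    p,o,Q=c; q=(np.atleast_2d(P)-o)@Q; n=np.c_[q[:,0]/-q[:,2],-q[:,1]/-q[:,2]]
    r=(n**2).sum(1)[:,None]; return n*(1+p["k1"]*r)@np.diag([p["mtx"][0,0],p["mtx"][1,1]])+p["mtx"][:2,2]
def totool(P,s=None):
    s=s or bot.sense(); return R.from_euler('xyz',s["ee_rot"],degrees=True).inv().apply(np.array(P)-s["tool_pos"])
E
python3 - <<'E'
from h import *
np.set_printoptions(precision=4,suppress=True)
c=cam("top"); f=lambda L,k,o:(np.array(L)+.5)/k-.5+o
print("wide woodend, knuckle end",plane(c,f([[497,130],[515,203]],6,[130,195]),.024),plane(c,f([[690,90],[708,160]],6,[130,195]),.0255))
print("narrow",plane(c,f([[56,53],[36,122]],6,[130,195]),.024),plane(c,f([[236,123],[222,170]],6,[130,195]),.0255))
print("jamb knuckles",plane(c,f([[58,172],[152,178]],5,[250,140]),.1135))
print("tray corners",plane(c,f([[281,318],[668,292],[685,495],[300,532]],5,[250,140]),.009))
print("tubes: card, wide", plane(c,f([[363,205]],6,[130,195]),.069),plane(c,f([[122,508]],5,[250,140]),.081))
E
```

```text
wide woodend, knuckle end [[0.4682 0.1193 0.024 ]
 [0.4292 0.1094 0.024 ]] [[0.49   0.0158 0.0255]
 [0.4526 0.0061 0.0255]]
narrow [[0.5083 0.3596 0.024 ]
 [0.4709 0.3702 0.024 ]] [[0.4712 0.2601 0.0255]
 [0.4459 0.2675 0.0255]]
jamb knuckles [[ 0.5974 -0.0354  0.1135]
 [ 0.5939 -0.0926  0.1135]]
tray corners [[ 0.5113 -0.1833  0.009 ]
 [ 0.5284 -0.4416  0.009 ]
 [ 0.3942 -0.4524  0.009 ]
 [ 0.372  -0.1956  0.009 ]]
tubes: card, wide [[0.4291 0.1855 0.069 ]] [[ 0.3919 -0.0761  0.081 ]]
```

```bash
python3 nudge.py '[[0.085,-0.1,-0.045,0.01,0,0,25],[0.085,-0.33,-0.15,0.04,0,0,86],[0.085,-0.33,-0.15,0.04,0,0,86],[0.085,-0.33,-0.15,0.04,0,0,86],[0.085,-0.33,-0.15,0.04,0,0,86],[0.085,-0.33,-0.15,0.04,0,0,86],[0.085,-0.33,-0.15,0.04,0,0,86],[0.085,-0.33,-0.15,0.04,0,0,86],[0.085,-0.33,-0.15,0.04,0,0,86],[0.085,-0.33,-0.15,0.04,0,0,86],[0.085,-0.33,-0.15,0.04,0,0,86],[0.085,-0.33,-0.15,0.04,0,0,86]]'
python3 nudge.py '[[0.085,0,0,0,0,0,0],[0.085,0,0,0,0,0,0],[0.085,0,0,0,0,0,0]]'
cat > snap.py <<'E'
import sys,pickle
from h import *
s=bot.sense(); im=camrig.grab_frame("wrist"); n=sys.argv[1]
cv2.imwrite(f"pics/{n}.png",im[:,:,::-1]); pickle.dump(s,open(f"pics/{n}.pkl","wb"))
print(s["time_s"],s["tool_pos"],s["ee_rot"])
E
python3 snap.py w1
```

```text
time_s: 1.3
tool_pos: [0.4767, 0.3268, 0.1908]
ee_rot: [-180.0, 0.0, 73.4]
force: [-0.9, -0.5, -0.0]
grip_width: 0.0852
grip_force: 0.0
time_s: 1.6
tool_pos: [0.4769, 0.3272, 0.1913]
ee_rot: [180.0, -0.0, 73.3]
force: [0.8, -0.6, 0.2]
grip_width: 0.0852
grip_force: 0.0
1.6 [0.47692233 0.32718879 0.19131551] [ 1.79998297e+02 -1.11195454e-03  7.32808454e+01]
```

View pics/w1.png

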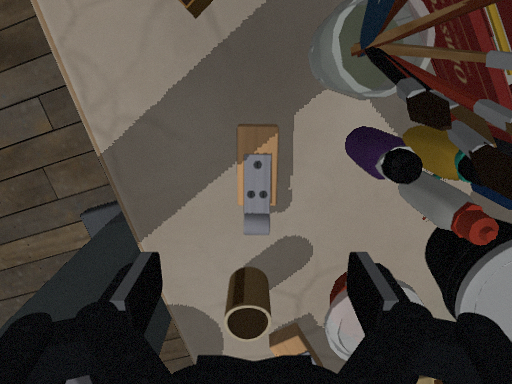

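The narrow strut lies along the image column: wood spans about (237–278, 125–205) and the knuckle (244–270, 212–235). The card tube is at (248,305), clear of it. Next I'll take a second view for height, then move on to the wide strut.

```bash
python3 nudge.py '[[0.085,-0.03,0.0,0,0,0,0],[0.085,-0.06,0.0,0,0,0,0],[0.085,-0.06,0,0,0,0,0],[0.085,-0.06,0,0,0,0,0]]' >/dev/null; python3 snap.py w2
python3 nudge.py '[[0.085,-0.19,0.05,0.02,0,0,-29],[0.085,-0.19,0.05,0.02,0,0,-29],[0.085,-0.19,0.05,0.02,0,0,-29],[0.085,-0.19,0.05,0.02,0,0,-29],[0.085,-0.19,0.05,0.02,0,0,-29],[0.085,-0.19,0.05,0.02,0,0,-29],[0.085,-0.19,0.05,0.02,0,0,-29]]' >/dev/null; python3 snap.py w3
python3 nudge.py '[[0.085,-0.03,0.0,0,0,0,0],[0.085,-0.06,0.0,0,0,0,0],[0.085,-0.06,0,0,0,0,0],[0.085,-0.06,0,0,0,0,0]]' >/dev/null; python3 snap.py w4
cat > det.py <<'E'
import sys,pickle
from h import *
np.set_printoptions(precision=4,suppress=True)
def load(n): 
    s=pickle.load(open(f"pics/{n}.pkl","rb")); return cv2.imread(f"pics/{n}.png"),cam("wrist",s)
def steel(im,roi):
    x0,y0,x1,y1=roi; h=cv2.cvtColor(im,cv2.COLOR_BGR2HSV)
    m=((h[...,0]>95)&(h[...,0]<150)&(h[...,1]>15)&(h[...,2]>60)).astype(np.uint8)*255
    k=np.zeros_like(m);k[y0:y1,x0:x1]=m[y0:y1,x0:x1]
    return cv2.morphologyEx(k,cv2.MORPH_OPEN,np.ones((3,3)))
def screws(im,c):  # dark blobs inside steel contour c
    g=cv2.cvtColor(im,cv2.COLOR_BGR2GRAY); f=np.zeros_like(g); cv2.drawContours(f,[cv2.convexHull(c)],-1,255,-1); f=cv2.erode(f,np.ones((3,3)))
    d=((g<85)&(f>0)).astype(np.uint8); n,_,st,ce=cv2.connectedComponentsWithStats(d); return [(ce[i],st[i,4]) for i in range(1,n) if st[i,4]>5]
E
python3 - <<'E'
from det import *
for n,roi in(("w1",(225,115,290,245)),("w2",(225,40,290,190)),("w3",(150,60,350,250)),("w4",(150,0,350,200))):
    im,c=load(n); m=steel(im,roi); cs=sorted(cv2.findContours(m,0,2)[0],key=cv2.contourArea)[-2:]
    for k in cs: print(n,cv2.boundingRect(k),cv2.contourArea(k),cv2.minAreaRect(k),screws(im,k))
a=np.hstack([cv2.imread("pics/w2.png")[20:260,130:400],cv2.imread("pics/w3.png")[20:260,130:400]]);cv2.imwrite("pics/c3.png",a)
E
```

```text
2.05 [0.45982189 0.26944222 0.19148331] [ 1.79982265e+02 -4.48637169e-02  7.31693432e+01]
2.8 [0.45346808 0.07424032 0.17170332] [ 1.79936568e+02 -5.23472551e-02  1.02170171e+02]
3.25 [0.46589501 0.01575371 0.17148494] [ 1.79979759e+02 -4.77590954e-02  1.02238866e+02]
w1 (245, 212, 3, 3) 4.0 ((246.0, 213.0), (2.0, 2.0), 90.0) []
w2 (244, 117, 4, 3) 6.0 ((245.5, 118.0), (2.0, 3.0), 90.0) []
w2 (266, 157, 4, 4) 8.5 ((267.5, 158.5), (3.0, 3.0), 90.0) []
w3 (278, 167, 3, 4) 6.0 ((279.0, 168.5), (3.0, 2.0), 90.0) []
w3 (255, 162, 3, 6) 10.0 ((256.0, 164.5), (5.0, 2.0), 90.0) []
w4 (237, 92, 4, 3) 6.0 ((238.5, 93.0), (2.0, 3.0), 90.0) []
w4 (250, 94, 4, 4) 9.0 ((251.5, 95.5), (3.0, 3.0), 90.0) []
```

View pics/c3.png

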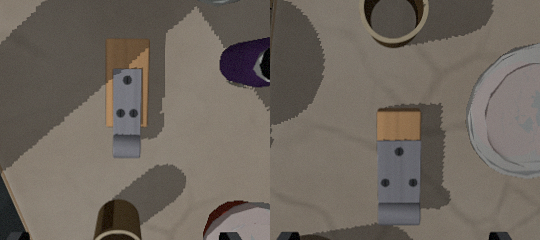

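The left half (w2) shows the narrow strut with its leaf at crop (127,110). The right half (w3) shows the wide strut with wood at (398,125) and steel at (399,180), square to the camera. The colour mask needs tuning.

```bash
python3 - <<'E'
from det import *
im,_=load("w3");L=cv2.cvtColor(im,cv2.COLOR_BGR2LAB)
for nm,(x,y) in dict(steel=(255,170),kn=(258,232),wood=(258,145),bg=(200,150),shadow=(310,190)).items(): print(nm,L[y,x],im[y,x])
im,_=load("w1");L=cv2.cvtColor(im,cv2.COLOR_BGR2LAB)
for nm,(x,y) in dict(steel=(258,178),kn=(257,225),wood=(241,170),wood2=(258,140),bg=(320,220),shadow=(200,150)).items(): print(nm,L[y,x],im[y,x])
E
```

```text
steel [ 57 129 125] [58 53 54]
kn [108 131 124] [107  99 101]
wood [120 135 150] [ 75 106 135]
bg [116 129 135] [ 96 107 115]
shadow [123 130 134] [104 113 122]
steel [125 130 125] [122 116 117]
kn [122 129 124] [121 113 112]
wood [156 137 154] [101 140 178]
wood2 [ 91 134 146] [ 56  80 102]
bg [138 130 136] [116 128 138]
shadow [ 91 130 132] [78 83 91]
```

```bash
cat >> det.py <<'E'
def big(m,roi):
    x0,y0,x1,y1=roi; k=np.zeros(m.shape,np.uint8);k[y0:y1,x0:x1]=m[y0:y1,x0:x1]*255
    k=cv2.morphologyEx(k,cv2.MORPH_OPEN,np.ones((3,3)))
    return max(cv2.findContours(k,0,1)[0],key=cv2.contourArea)
def steel(im,roi): return big(cv2.cvtColor(cv2.GaussianBlur(im,(3,3),0),cv2.COLOR_BGR2LAB)[...,2]<130,roi)
def wood(im,roi): return big(cv2.cvtColor(cv2.GaussianBlur(im,(3,3),0),cv2.COLOR_BGR2LAB)[...,2]>141,roi)
E
python3 - <<'E'
from det import *
for n,roi in(("w1",(225,115,290,245)),("w2",(225,40,290,190)),("w3",(225,110,300,250)),("w4",(210,20,300,190))):
    im,c=load(n); k=steel(im,roi);w=wood(im,roi)
    print(n,"steel",cv2.boundingRect(k),cv2.minAreaRect(k),"\n  wood",cv2.boundingRect(w),cv2.minAreaRect(w),"\n ",[(np.round(a,1).tolist(),int(b)) for a,b in screws(im,k)])
E
```

```text
w1 steel (244, 155, 27, 80) ((256.8653564453125, 194.4820098876953), (25.36188507080078, 79.37095642089844), 0.9093804955482483) 
  wood (237, 125, 42, 81) ((257.5, 165.0), (80.0, 41.0), 90.0) 
  [([257.3, 164.4], 53), ([250.6, 193.9], 48), ([262.8, 194.0], 47), ([257.2, 215.9], 122)]
w2 steel (243, 89, 28, 89) ((256.5, 133.0), (88.0, 27.0), 90.0) 
  wood (236, 59, 43, 88) ((257.0, 102.5), (87.0, 42.0), 90.0) 
  [([247.2, 91.5], 23), ([256.9, 99.7], 63), ([250.3, 132.7], 56), ([263.1, 132.8], 57), ([257.4, 157.0], 136)]
w3 steel (237, 161, 45, 85) ((259.0, 203.0), (84.0, 44.0), 90.0) 
  wood (237, 130, 44, 30) ((258.5, 144.49998474121094), (42.99999237060547, 28.999996185302734), -0.0) 
  [([258.8, 171.2], 72), ([280.0, 179.0], 13), ([244.9, 202.3], 62), ([272.6, 202.4], 60), ([260.5, 224.8], 217), ([252.5, 244.0], 22)]
w4 steel (236, 92, 47, 94) ((259.0, 138.49998474121094), (45.99999237060547, 92.99998474121094), -0.0) 
  wood (236, 59, 47, 32) ((259.0, 74.5), (31.0, 46.0), 90.0) 
  [([259.3, 103.4], 78), ([244.4, 138.5], 70), ([273.9, 138.5], 73), ([281.0, 154.0], 9), ([261.1, 163.3], 174), ([252.6, 184.0], 28)]
```

```bash
python3 - <<'E'
from det import *
D=dict(narrow=("w1","w2",[(257.3,164.4),(250.6,193.9),(262.8,194.0)],[(256.9,99.7),(250.3,132.7),(263.1,132.8)],[(257,235.),(256.6,177.7)],[(244.3,190),(244,130)],[(270.5,190),(270.4,130)]),
 wide=("w3","w4",[(258.8,171.2),(244.9,202.3),(272.6,202.4)],[(259.3,103.4),(244.4,138.5),(273.9,138.5)],[(259,245.3),(259,185.5)],0,0))
for k,(a,b,A,B,E,_,_) in D.items():
    ca,cb=load(a)[1],load(b)[1]; P=two(ca,A,cb,B); print(k,"screws",P)
    p0=P[0,:2];pm=P[1:,:2].mean(0);ax=(pm-p0)/np.linalg.norm(pm-p0); v=P[1,:2]-P[2,:2]
    print(" yaw axis",np.degrees(np.arctan2(*ax[::-1])),"yaw cross",np.degrees(np.arctan2(-v[0],v[1]))%180-180, "sep",np.linalg.norm(v),np.linalg.norm(pm-p0))
    print(" two-view knuckle silhouette",two(ca,[E[0]],cb,[E[1]]))
    for c,e in((ca,E[0]),(cb,E[1])):
        d=dirs(c,[e])[0]; q=plane(c,[e],.0255)[0]; t=np.hypot(d[0],d[1])/-d[2]; bore=q[:2]-ax*.012*np.sqrt(1+t*t)
        print(" bore",bore,"origin",bore-ax*.058,"screw0->bore",(bore-p0)@ax)
    im,c=load(a); w=wood(im,(225,110,300,250)); x,y,ww,hh=cv2.boundingRect(w)
    print(" wood rear at z0/z24",plane(c,[(x+ww/2-.5,y-.5)],.0),plane(c,[(x+ww/2-.5,y-.5)],.024), "sides z24",plane(c,[(x-.5,y+20),(x+ww-.5,y+20)],.024))
E
```

```text
narrow screws [[0.4809 0.3318 0.0269 0.0003]
 [0.4663 0.305  0.0273 0.0001]
 [0.4777 0.3015 0.0273 0.    ]]
 yaw axis -107.21804871821969 yaw cross -107.16773279430635 sep 0.011961166972953335 0.029810361668644085
 two-view knuckle silhouette [[0.4602 0.2632 0.0333 0.0004]]
 bore [0.4634 0.2722] origin [0.4806 0.3276] screw0->bore 0.06201338763416211
 bore [0.4631 0.273 ] origin [0.4803 0.3284] screw0->bore 0.06132216894170075
 wood rear at z0/z24 [[0.4912 0.3647 0.    ]] [[0.4918 0.3676 0.024 ]] sides z24 [[0.4672 0.3548 0.024 ]
 [0.5055 0.3435 0.024 ]]
wide screws [[0.4563 0.0788 0.0256 0.0004]
 [0.4502 0.0467 0.0257 0.0004]
 [0.4754 0.0524 0.0264 0.0004]]
 yaw axis -77.59330481228274 yaw cross -77.3796673011721 sep 0.025863478632552693 0.02993714700058058
 two-view knuckle silhouette [[0.4717 0.0097 0.0336 0.0007]]
 bore [0.4701 0.0188] origin [0.4577 0.0755] screw0->bore 0.061491734022822805
 bore [0.4693 0.0194] origin [0.4568 0.076 ] screw0->bore 0.06075857873447791
 wood rear at z0/z24 [[0.4492 0.1121 0.    ]] [[0.4481 0.1153 0.024 ]] sides z24 [[0.4329 0.0933 0.024 ]
 [0.4713 0.1017 0.024 ]]
```

Both struts are measured, and the screw heads triangulate to about 26–27 mm, matching the leaf height. Now I'll grasp the wide strut at (0.457, 0.0757).

```bash
python3 nudge.py '[[0.065,0.04,0.004,0.03,0,0,0],[0.065,0.0605,0.004,0.075,0,0,0],[0.065,0.0605,0.004,0.12,0,0,0],[0.065,0.0605,0.004,0.15,0,0,0],[0.065,0.0605,0.004,0.168,0,0,0],[0.065,0.0605,0.004,0.168,0,0,0],[0.065,0.0605,0.004,0.168,0,0,0]]' 40
python3 nudge.py '[[0.03,0,0,0,0,0,0],[0.03,0,0,0,0,0,0],[0.03,0,0,0,0,0,0],[0.03,0,0,0,0,0,0],[0.03,0,0,0,0,0,0],[0.03,0,0,0,0,0,0]]' 40
python3 nudge.py '[[0.03,0,0,-0.03,0,0,0],[0.03,0,0,-0.07,0,0,0],[0.03,0,0,-0.12,0,0,0],[0.03,0,0,-0.12,0,0,0]]'; python3 snap.py w5
```

```text
time_s: 4.0
tool_pos: [0.4565, 0.0756, 0.0035]
ee_rot: [-180.0, -0.0, 102.3]
force: [-0.0, -0.3, 0.3]
grip_width: 0.065
grip_force: 0.0
time_s: 4.6
tool_pos: [0.4585, 0.0748, 0.0051]
ee_rot: [179.8, 0.0, 102.2]
force: [-0.6, 1.4, 6.8]
grip_width: 0.0391
grip_force: 42.8
time_s: 5.0
tool_pos: [0.4627, 0.0745, 0.1309]
ee_rot: [179.1, 0.2, 102.2]
force: [1.4, -0.6, -0.5]
grip_width: 0.0392
grip_force: 41.9
5.0 [0.46270582 0.07453563 0.13090012] [179.10181998   0.18584814 102.20022965]
```

```bash
python3 nudge.py '[[0.03,-0.04,-0.01,0,0,0,2],[0.03,-0.08,-0.02,0,0,0,4],[0.03,-0.12,-0.03,0,0,0,6],[0.03,-0.16,-0.04,-0.02,0,0,7.8],[0.03,-0.2,-0.046,-0.02,0,0,7.8],[0.03,-0.23,-0.048,-0.02,0,0,7.8],[0.03,-0.25,-0.048,-0.02,0,0,7.8],[0.03,-0.25,-0.048,-0.02,0,0,7.8],[0.03,-0.25,-0.048,-0.02,0,0,7.8],[0.03,-0.25,-0.048,-0.02,0,0,7.8]]'; python3 snap.py w6
python3 nudge.py '[[0.03,-0.04,0,0,0,0,0],[0.03,-0.06,0,0,0,0,0],[0.03,-0.06,0,0,0,0,0],[0.03,-0.06,0,0,0,0,0],[0.03,-0.06,0,0,0,0,0]]'; python3 snap.py w7
python3 -c "
import cv2,numpy as np
cv2.imwrite('pics/c4.png',np.hstack([cv2.imread('pics/w6.png')[:,60:460],cv2.imread('pics/w7.png')[:,60:460]]))"
```

```text
time_s: 6.05
tool_pos: [0.4613, -0.1786, 0.1418]
ee_rot: [-179.8, -0.1, 94.4]
force: [-0.0, -0.5, -1.5]
grip_width: 0.0392
grip_force: 41.8
6.05 [ 0.46126986 -0.17857028  0.14182144] [-1.79848732e+02 -1.23768973e-01  9.44445037e+01]
time_s: 6.6
tool_pos: [0.4667, -0.2382, 0.1428]
ee_rot: [-179.9, -0.1, 94.5]
force: [-0.4, -0.8, -2.0]
grip_width: 0.0392
grip_force: 41.8
6.6 [ 0.46671999 -0.23823719  0.14283897] [-1.79949424e+02 -7.55149239e-02  9.44781129e+01]
```

View pics/c4.png

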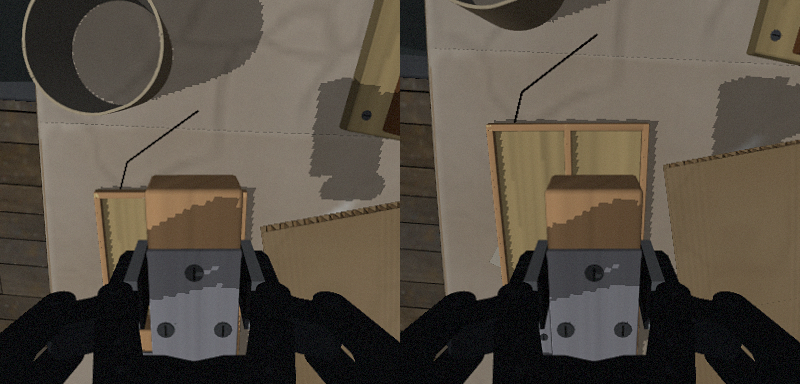

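w6 and w7 show the strut held squarely. In w7 the tray's near end is at about (148,125) left and (310,122) right, with the divider at column 229. The free wide row is to the right, under the strut. I'll take the edges from colour profiles.

```bash
python3 - <<'E'
from det import *
im,c=load("w7"); L=cv2.cvtColor(cv2.GaussianBlur(im,(3,3),0),cv2.COLOR_BGR2LAB).astype(int)
for r in (134,142,150):
    print(r,"b",L[r-1:r+2,142:165,2].mean(0).round().astype(int),"\n L",L[r-1:r+2,142:165,0].mean(0).round().astype(int))
    print("  div L",L[r-1:r+2,218:242,0].mean(0).round().astype(int))
    print("  right b",L[r-1:r+2,292:318,2].mean(0).round().astype(int),"\n L",L[r-1:r+2,292:318,0].mean(0).round().astype(int))
for x in (185,270): print(x,"end rows 112..140 b",L[112:140,x-3:x+4,2].mean(1).round().astype(int),"L",L[112:140,x-3:x+4,0].mean(1).round().astype(int))
E
```

```text
134 b [136 136 136 136 142 149 152 152 151 151 147 141 139 141 142 143 143 143
 145 148 150 150 150] 
 L [127 127 127 123 120 126 130 129 128 123 100  64  49  60  74  80  82  81
  92 115 129 131 130]
  div L [124 121 121 120 116 113 118 126 128 127 128 120  96  76  74  78  81  93
 108 118 122 123 122 122]
  right b [149 149 149 149 149 149 149 150 148 147 149 152 151 151 151 150 145 137
 134 134 134 134 134 134 135 136] 
 L [125 126 125 124 125 126 125 125 115 105 116 128 127 126 126 120 104  86
  79  80  79  79  79  87 105 119]
142 b [136 136 136 135 136 143 150 152 151 151 150 145 140 139 141 142 143 143
 144 146 149 150 150] 
 L [129 128 128 128 126 126 129 130 128 128 120  90  56  50  66  77  80  79
  82  99 121 130 130]
  div L [124 122 121 121 119 121 127 130 126 124 126 122 100  76  73  79  81  84
  95 108 118 122 122 122]
  right b [149 149 149 149 149 149 150 149 148 147 149 151 151 151 151 149 143 136
 134 134 135 134 134 135 136 137] 
 L [126 126 124 125 126 126 126 123 109 101 114 126 126 126 127 116  93  79
  79  80  80  79  79  91 110 121]
150 b [136 136 136 137 136 138
[... 316 characters left out ...]
148 147 148 150 151 151 151 150 147 140 135
 134 134 135 135 135 135 136 137] 
 L [125 125 125 126 126 126 125 119 109 110 122 128 127 126 122 106  82  75
  78  79  81  80  86 103 118 121]
185 end rows 112..140 b [136 136 136 136 137 136 136 136 135 133 135 140 146 150 151 151 151 150
 149 149 150 150 150 150 150 150 150 150] L [128 127 126 125 125 125 125 116  96  80  70  71  96 122 128 127 126 124
 118 117 125 129 129 129 129 129 129 128]
270 end rows 112..140 b [136 136 136 137 136 136 136 135 134 134 136 142 148 150 150 150 150 149
 148 148 150 150 150 150 150 150 150 150] L [123 123 123 123 123 123 121 107  88  78  74  82 105 120 121 118 116 111
 109 116 127 131 130 130 130 129 129 129]
```

```bash
python3 - <<'E'
from det import *
im,c=load("w7")
Lp=plane(c,[(146.3,134),(147.2,142),(148.2,150)],.009);Rp=plane(c,[(308.6,134),(308.0,142),(307.3,150)],.009);E=plane(c,[(185,123.4),(270,122.9)],.009)
print(Lp,Rp,E)
v=E[1]-E[0]; yaw=np.degrees(np.arctan2(-v[0],v[1])); print("tray yaw from end",yaw, "width",np.linalg.norm(Lp[1]-Rp[1]))
ax=(Lp[2]-Lp[0])[:2];bx=(Rp[2]-Rp[0])[:2];print(np.degrees(np.arctan2(ax[1],ax[0])),np.degrees(np.arctan2(bx[1],bx[0])))
# check: tray corners by top cam + height by two views (w6,w7): corner of end edge
c6=load("w6")[1]
print(two(c6,[(154,190.5),(303,188)],c,[(146,124),(309.5,122.3)]))
for yaw in(-85,-85.6):
    y=np.radians(yaw);X=np.array([np.cos(y),np.sin(y)]);Y=np.array([-X[1],X[0]])
    mid=(Lp[1]+Rp[1])[:2]/2; e=E.mean(0)[:2]; d=(mid-e)@X; org=mid+X*(.131-d); t=org+X*-.075+Y*.033
    print(yaw,"tray org",org,"target",t,"tool",totool(np.r_[t,.142]))
# strut in hand: leaf edges
s=steel(im,(180,225,330,330));print(cv2.boundingRect(s))
E
```

```text
[[ 0.3724 -0.2062  0.009 ]
 [ 0.373  -0.213   0.009 ]
 [ 0.3738 -0.2198  0.009 ]] [[ 0.5085 -0.1954  0.009 ]
 [ 0.5089 -0.2021  0.009 ]
 [ 0.5092 -0.209   0.009 ]] [[ 0.4049 -0.1949  0.009 ]
 [ 0.4754 -0.1889  0.009 ]]
tray yaw from end -85.13970535155887 width 0.13630600493415115
-84.16590391559711 -87.18174910087151
[[ 0.37   -0.199   0.0006  0.0007]
 [ 0.5083 -0.187  -0.0037  0.0039]]
-85 tray org [ 0.451  -0.3224] target [ 0.4774 -0.2448] tool [-0.0074  0.01    0.0009]
-85.6 tray org [ 0.4498 -0.3225] target [ 0.477  -0.2452] tool [-0.0077  0.0096  0.0009]
(180, 240, 150, 90)
```

```bash
python3 nudge.py '[[0.03,-0.0075,0.01,0.02,0,0,0],[0.03,-0.0075,0.01,0.06,0,0,0],[0.03,-0.0075,0.01,0.095,0,0,0],[0.03,-0.0075,0.01,0.12,0,0,0],[0.03,-0.0075,0.01,0.128,0,0,0],[0.03,-0.0075,0.01,0.128,0,0,0],[0.03,-0.0075,0.01,0.128,0,0,0]]'
python3 nudge.py '[[0.03,0,0,0.002,0,0,0],[0.03,0,0,0.004,0,0,0],[0.03,0,0,0.004,0,0,0]]'
```

```text
time_s: 7.35
tool_pos: [0.4788, -0.2468, 0.0166]
ee_rot: [179.9, 0.1, 94.4]
force: [0.1, -0.2, -1.6]
grip_width: 0.0392
grip_force: 41.7
time_s: 7.65
tool_pos: [0.4781, -0.2468, 0.012]
ee_rot: [179.9, 0.0, 94.4]
force: [-0.1, -0.1, -1.8]
grip_width: 0.0387
grip_force: 41.8
```

```bash
python3 nudge.py '[[0.03,0,0,0.0015,0,0,0],[0.03,0,0,0.003,0,0,0],[0.03,0,0,0.003,0,0,0],[0.03,0,0,0.003,0,0,0]]'
```

```text
time_s: 8.05
tool_pos: [0.4777, -0.2466, 0.0083]
ee_rot: [180.0, 0.0, 94.4]
force: [0.6, 0.1, -1.5]
grip_width: 0.0391
grip_force: 41.8
```

```bash
python3 nudge.py '[[0.03,0,0,0.001,0,0,0],[0.03,0,0,0.002,0,0,0],[0.03,0,0,0.002,0,0,0],[0.03,0,0,0.002,0,0,0]]'
```

```text
time_s: 8.45
tool_pos: [0.4778, -0.2466, 0.0082]
ee_rot: [-179.9, -0.0, 94.4]
force: [-4.8, 2.7, 12.0]
grip_width: 0.0391
grip_force: 43.4
```

Contact is at z ≈ 0.008. I'll ease off and release.

```bash
python3 nudge.py '[[0.03,0,0,-0.0015,0,0,0],[0.045,0,0,-0.0015,0,0,0],[0.052,0,0,-0.0015,0,0,0],[0.052,0,0,-0.0015,0,0,0],[0.052,0,0,-0.0015,0,0,0],[0.052,0,0,-0.01,0,0,0],[0.052,0,0,-0.04,0,0,0],[0.052,0,0,-0.08,0,0,0],[0.052,0,0,-0.13,0,0,0],[0.085,0,0,-0.17,0,0,0],[0.085,0,0,-0.17,0,0,0],[0.085,0,0,-0.17,0,0,0]]'; python3 snap.py w8
python3 - <<'E'
from h import *
im=camrig.grab_frame("top");cv2.imwrite("pics/top1.png",im[:,:,::-1])
E
```

```text
time_s: 9.65
tool_pos: [0.4787, -0.2471, 0.1785]
ee_rot: [179.8, 0.1, 94.4]
force: [-0.1, -0.3, 0.5]
grip_width: 0.0849
grip_force: 0.0
9.65 [ 0.47866991 -0.24713075  0.1785345 ] [1.79815451e+02 1.49319245e-01 9.44152714e+01]
```

View pics/w8.png

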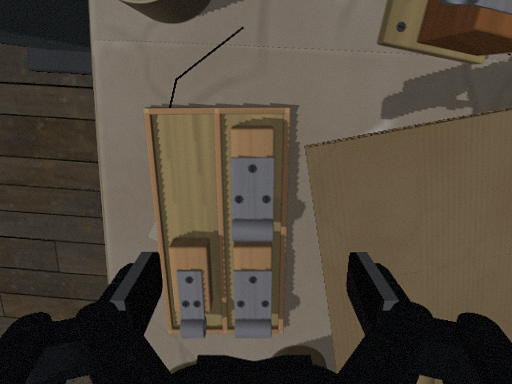

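The wide strut lies straight in line with its twin: leaf column 252 for both, knuckle end at row 242, twin's rear at row 247. Next I'll view the jamb from two places.

```bash
python3 nudge.py '[[0.085,0.03,0.02,-0.03,0,0,0],[0.085,0.065,0.05,-0.05,0,0,0],[0.085,0.1,0.09,-0.05,0,0,0],[0.085,0.13,0.119,-0.05,0,0,0],[0.085,0.13,0.119,-0.05,0,0,0],[0.085,0.13,0.119,-0.05,0,0,0],[0.085,0.13,0.119,-0.05,0,0,0]]'; python3 snap.py j1
python3 nudge.py '[[0.085,0.03,0,0,0,0,0],[0.085,0.06,0,0,0,0,0],[0.085,0.06,0,0,0,0,0],[0.085,0.06,0,0,0,0,0],[0.085,0.06,0,0,0,0,0]]'; python3 snap.py j2
python3 - <<'E'
from det import *
a=[load(n)[0][60:330,100:400] for n in("j1","j2")];cv2.imwrite("pics/c5.png",cv2.resize(np.hstack(a),(800,360)))
im,c=load("w8");P=plane(c,[(252,169),(252.5,282)],.03);print("spacing wide/sample",np.linalg.norm(P[0]-P[1]))
E
```

```text
time_s: 10.45
tool_pos: [0.5848, -0.1081, 0.2243]
ee_rot: [-179.8, -0.1, 94.4]
force: [-0.1, -0.5, 0.3]
grip_width: 0.085
grip_force: 0.0
10.45 [ 0.58483402 -0.10805535  0.22429038] [-1.79781233e+02 -5.19129081e-02  9.43889758e+01]
time_s: 11.0
tool_pos: [0.5814, -0.0493, 0.2263]
ee_rot: [-180.0, 0.0, 94.3]
force: [0.6, 0.2, -0.3]
grip_width: 0.0849
grip_force: 0.0
11.0 [ 0.58143628 -0.04934098  0.22626999] [-1.79993913e+02  3.66849597e-02  9.43189716e+01]
spacing wide/sample 0.12041650840766598
```

View pics/c5.png

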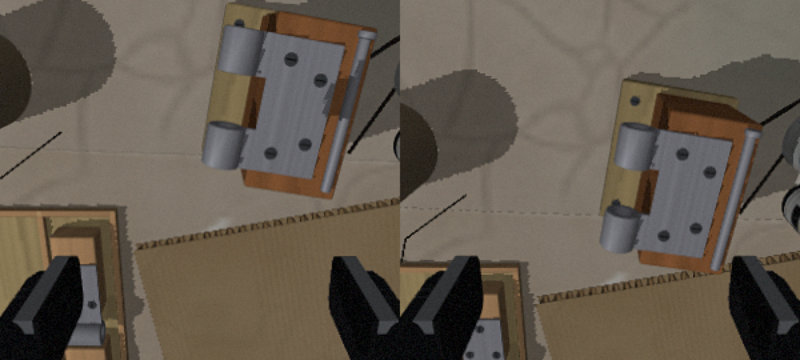

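j1 and j2 show the jamb clearly: four screws on the plate (j1 crop (291,59), (321,80), (305,145), (270,153)) and the two knuckles at (241,50) and (223,145). The pin is on the right side of the block.

```bash
python3 - <<'E'
from det import *
C={}
for n,off,(sx) in(("j1",0,[(291,59),(321,80),(305,145),(270,153)]),("j2",400,[(682,154),(710,172),(696,229),(664,236)])):
    im,c=load(n); g=cv2.cvtColor(im,cv2.COLOR_BGR2GRAY); pts=[]
    for x,y in sx:
        u,v=int((x-off)/4*3+100),int(y/4*3+60); w=g[v-6:v+7,u-6:u+7].astype(float); 
        k=np.clip(np.median(w)-18-w,0,None); yy,xx=np.mgrid[v-6:v+7,u-6:u+7]; pts.append(((k*xx).sum()/k.sum(),(k*yy).sum()/k.sum()))
    b=cv2.cvtColor(cv2.GaussianBlur(im,(3,3),0),cv2.COLOR_BGR2LAB)[...,2]
    k=big(b<130,(245,60,400,340)); m=np.zeros_like(g);cv2.drawContours(m,[k],-1,255,-1)
    C[n]=(c,pts,k); print(n,np.round(pts,1).tolist())
    x,y,w,h=cv2.boundingRect(k);print(x,y,w,h); print(" left edge per row:",[(r,int(np.argmax(m[r,:]>0))) for r in range(y,y+h,3)])
P=two(C["j1"][0],C["j1"][1],C["j2"][0],C["j2"][1]);print(P)
for a,b in((0,3),(1,2)):
    v=P[a]-P[b];print("yaw",np.degrees(np.arctan2(-v[0],v[1])),"mid",(P[a]+P[b])[:3]/2,"len",np.linalg.norm(v[:2]))
E
```

```text
j1 [[318.1, 104.1], [340.1, 119.9], [328.5, 168.1], [302.7, 174.6]]
252 76 106 117
 left edge per row: [(76, 277), (79, 270), (82, 268), (85, 268), (88, 267), (91, 267), (94, 266), (97, 266), (100, 265), (103, 265), (106, 264), (109, 264), (112, 266), (115, 281), (118, 299), (121, 299), (124, 299), (127, 298), (130, 297), (133, 297), (136, 296), (139, 296), (142, 295), (145, 295), (148, 294), (151, 293), (154, 256), (157, 256), (160, 255), (163, 255), (166, 254), (169, 254), (172, 253), (175, 252), (178, 252), (181, 252), (184, 256), (187, 293), (190, 312)]
j2 [[311.5, 175.3], [332.1, 188.9], [321.5, 231.0], [297.5, 236.6]]
250 153 98 100
 left edge per row: [(153, 267), (156, 265), (159, 265), (162, 264), (165, 264), (168, 263), (171, 263), (174, 262), (177, 262), (180, 261), (183, 263), (186, 271), (189, 295), (192, 294), (195, 293), (198, 292), (201, 292), (204, 291), (207, 291), (210, 290), (213, 260), (216, 256), (219, 254), (222, 253), (225, 253), (228, 252), (231, 252), (234, 251), (237, 250), (240, 250), (243, 251), (246, 254), (249, 261), (252, 322)]
[[ 0.6288 -0.0399  0.1016  0.    ]
 [ 0.648  -0.0506  0.1015  0.0001]
 [ 0.6446 -0.0905  0.1016  0.0001]
 [ 0.6239 -0.098   0.1011  0.0001]]
yaw -4.769589344603966 mid [ 0.6263 -0.0689  0.1013] len 0.05828765216488138
yaw -4.892099543672791 mid [ 0.6463 -0.0705  0.1015] len 0.0400476703774095
```

```bash
python3 - <<'E'
from det import *
y=np.radians(-4.8);X=np.array([np.cos(y),np.sin(y)]);Y=np.array([-X[1],X[0]])
for n,pts in(("j1",[(265.8,94),(264.3,103),(254.8,160),(253,172)]),("j2",[(262.8,168),(261.8,177),(252.8,222),(251.3,234)])):
    c=load(n)[1]; q=plane(c,pts,.1015); d=dirs(c,pts); t=(d[:,:2]@X)/-d[:,2]
    xc=(q[:,:2]@X)+.012*np.sqrt(1+t*t); print(n,"bore x' ",xc, "tilt",t)
print("screw mids x',y'",[ (np.array(m)@X,np.array(m)@Y) for m in((.6263,-.0689),(.6463,-.0705))])
# gap edges: knuckle1 -y top edge, knuckle2 +y face bottom... top line z=.1135
for n,p in(("j1",[(275,113.5),(263,151)]),("j2",[(270,185),(262,211)])):
    print(n,plane(load(n)[1],p,.1135)[:,:2]@Y)
xb=.5995
E
```

```text
j1 bore x'  [0.6002 0.6002 0.6003 0.6005] tilt [0.0363 0.0363 0.0367 0.0374]
j2 bore x'  [0.6003 0.6008 0.5999 0.6005] tilt [0.0694 0.0713 0.0679 0.07  ]
screw mids x',y' [(np.float64(0.6298688811535611), np.float64(-0.016250924723261666)), (np.float64(0.6499326228878829), np.float64(-0.016171756431414552))]
j1 [ 0.0011 -0.0287]
j2 [ 0.0023 -0.0211]
```

```bash
python3 nudge.py '[[0.065,0.04,-0.005,0,0,0,2],[0.065,0.08,-0.015,0,0,0,4],[0.065,0.125,-0.025,0.01,0,0,7],[0.065,0.17,-0.035,0.02,0,0,10],[0.065,0.215,-0.045,0.03,0,0,13],[0.065,0.26,-0.055,0.04,0,0,16],[0.065,0.305,-0.065,0.04,0,0,19],[0.065,0.345,-0.072,0.04,0,0,21.5],[0.065,0.37,-0.072,0.04,0,0,21.5],[0.065,0.384,-0.072,0.05,0,0,21.5],[0.065,0.384,-0.072,0.08,0,0,21.5],[0.065,0.384,-0.072,0.09,0,0,21.5]]'
python3 nudge.py '[[0.065,0,0,0,0,0,0],[0.065,0,0,0,0,0,0],[0.065,0,0,0,0,0,0]]'
python3 -c "
from h import *
s=bot.sense();print(totool([.4805,.328,.0035],s),s['ee_rot'],s['tool_pos'])"
```

```text
time_s: 12.25
tool_pos: [0.4788, 0.3277, 0.1327]
ee_rot: [-179.8, 0.3, 72.9]
force: [0.1, -1.1, -0.8]
grip_width: 0.0652
grip_force: 0.0
time_s: 12.55
tool_pos: [0.4816, 0.3292, 0.1376]
ee_rot: [179.9, -0.1, 72.8]
force: [0.2, 0.9, -0.2]
grip_width: 0.0652
grip_force: 0.0
[-0.00167513 -0.0009251   0.1340873 ] [ 1.79906050e+02 -8.54133119e-02  7.28487547e+01] [0.48160891 0.32920166 0.13759099]
```

```bash
python3 nudge.py '[[0.065,-0.001,0,0.03,0,0,0],[0.065,-0.001,0,0.07,0,0,0],[0.065,-0.001,0,0.105,0,0,0],[0.065,-0.001,0,0.125,0,0,0],[0.065,-0.001,0,0.133,0,0,0],[0.065,-0.001,0,0.133,0,0,0],[0.065,-0.001,0,0.133,0,0,0],[0.065,-0.001,0,0.133,0,0,0]]' 40
python3 nudge.py '[[0.03,0,0,0,0,0,0],[0.03,0,0,0,0,0,0],[0.03,0,0,0,0,0,0],[0.03,0,0,0,0,0,0],[0.03,0,0,0,0,0,0],[0.03,0,0,0,0,0,0]]' 40
```

```text
time_s: 13.35
tool_pos: [0.4819, 0.3294, 0.0055]
ee_rot: [179.8, -0.2, 72.9]
force: [1.0, -0.3, 0.1]
grip_width: 0.0651
grip_force: 0.0
time_s: 13.95
tool_pos: [0.4811, 0.3291, 0.0047]
ee_rot: [179.9, -0.1, 72.9]
force: [-0.9, 0.9, 5.5]
grip_width: 0.0395
grip_force: 43.1
```

Lifting, then carrying to above the jamb while turning.

```bash
python3 nudge.py '[[0.03,0,0,-0.02,0,0,0],[0.03,0,0,-0.06,0,0,0],[0.03,0,0,-0.105,0,0,0],[0.03,0,0,-0.15,0,0,0],[0.03,0,0,-0.185,0,0,0],[0.03,0,0,-0.2,0,0,0],[0.03,0,0,-0.2,0,0,0]]'
python3 nudge.py '[[0.03,-0.03,0.015,0,0,0,-8],[0.03,-0.06,0.03,0,0,0,-16],[0.03,-0.09,0.045,0,0,0,-24],[0.03,-0.12,0.06,0,0,0,-32],[0.03,-0.15,0.075,0,0,0,-40],[0.03,-0.18,0.09,0,0,0,-48],[0.03,-0.21,0.105,0,0,0,-56],[0.03,-0.24,0.12,0,0,0,-64],[0.03,-0.27,0.135,0,0,0,-72],[0.03,-0.3,0.15,0,0,0,-80],[0.03,-0.33,0.16,0,0,0,-88],[0.03,-0.357,0.169,0,0,0,-96]]' | head -3
python3 nudge.py '[[0.03,0,0,0,0,0,-4],[0.03,0,0,0,0,0,-6.3],[0.03,0,0,0,0,0,-6.3],[0.03,0,0,0,0,0,-6.3],[0.03,0,0,0,0,0,-6.3],[0.03,0,0,0,0,0,-6.3]]'
python3 -c "
from h import *
s=bot.sense();print(totool([.5378,-.0614,.0807],s),s['ee_rot'],s['tool_pos'])"; python3 snap.py g1
```

```text
time_s: 14.65
tool_pos: [0.4813, 0.3292, 0.2055]
ee_rot: [179.8, -0.2, 72.9]
force: [1.0, -0.3, -2.4]
grip_width: 0.0391
grip_force: 42.2
time_s: 15.85
tool_pos: [0.5343, -0.0635, 0.1991]
ee_rot: [180.0, -0.4, 169.2]
time_s: 16.45
tool_pos: [0.5364, -0.0621, 0.2026]
ee_rot: [180.0, -0.1, 175.2]
force: [-0.1, 0.5, -1.7]
grip_width: 0.0391
grip_force: 42.1
[-0.00144873  0.00078225  0.12194161] [ 1.79992341e+02 -5.83690258e-02  1.75221689e+02] [ 0.53641358 -0.06208545  0.20264292]
16.45 [ 0.53641358 -0.06208545  0.20264292] [ 1.79992341e+02 -5.83690258e-02  1.75221689e+02]
```

```bash
python3 - <<'E'
from det import *
im,c=load("g1"); s=pickle.load(open("pics/g1.pkl","rb")); Rt=R.from_euler('xyz',s["ee_rot"],degrees=True)
P=lambda q:s["tool_pos"]+Rt.apply(q)
e=proj(c,[P([0.0024,0,-.022]),P([-.0275,-.006,-.022]),P([-.0275,.006,-.022])]);print("expected",e)
g=cv2.cvtColor(im,cv2.COLOR_BGR2GRAY)
for u,v in e.round().astype(int):
    w=g[v-13:v+14,u-11:u+12].astype(float);k=np.clip(np.median(w)-22-w,0,None);yy,xx=np.mgrid[v-13:v+14,u-11:u+12]
    p=((k*xx).sum()/k.sum(),(k*yy).sum()/k.sum()); q=plane(c,[p],P([0,0,-.022])[2]); print(p,"in tool",totool(q,s))
cv2.imwrite("pics/c6.png",cv2.resize(im[150:384,110:400],None,fx=2,fy=2))
E
```

```text
expected [[253.6701 279.5244]
 [240.3217 335.7067]
 [266.7276 335.7696]]
(np.float64(253.97467121285922), np.float64(276.74683390160743)) in tool [[ 0.0038  0.0001 -0.022 ]]
(np.float64(240.4720186542305), np.float64(333.23784143904066)) in tool [[-0.0261 -0.0059 -0.022 ]]
(np.float64(266.41996434937613), np.float64(333.59714795008915)) in tool [[-0.0262  0.0058 -0.022 ]]
```

View pics/c6.png

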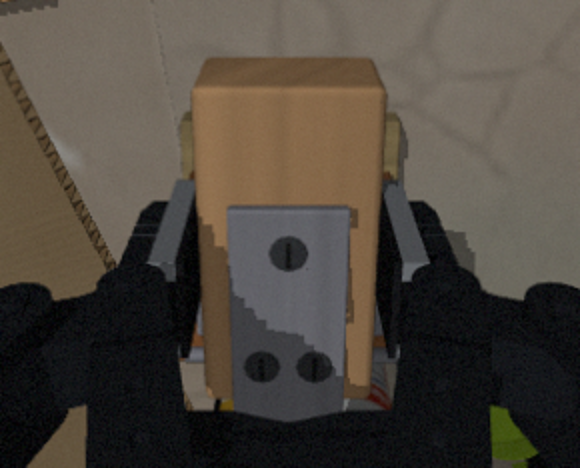

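The strut is held square, with screws at crop (288,253), (262,366) and (313,366) and the bore about 58.5 mm ahead of the tool axis. I'll descend to just above the gap and re-measure.

```bash
python3 nudge.py '[[0.03,-0.002,0.001,0.02,0,0,0],[0.03,-0.002,0.001,0.05,0,0,0],[0.03,-0.002,0.001,0.07,0,0,0],[0.03,-0.002,0.001,0.08,0,0,0],[0.03,-0.002,0.001,0.08,0,0,0],[0.03,-0.002,0.001,0.08,0,0,0],[0.03,-0.002,0.001,0.08,0,0,0],[0.03,-0.002,0.001,0.08,0,0,0]]'
python3 -c "
from h import *
for i in range(3): 
    s=bot.sense();print(totool([.5385,-.0615,.0807],s),s['ee_rot'],s['force']); camrig.grab_frame('side')"
```

```text
time_s: 17.3
tool_pos: [0.54, -0.0619, 0.1249]
ee_rot: [-180.0, 0.2, 175.2]
force: [0.4, -0.4, -1.7]
grip_width: 0.0392
grip_force: 42.1
[0.00164485 0.00029452 0.0441742 ] [-1.79971900e+02  1.67492224e-01  1.75213480e+02] [ 0.38141537 -0.35445708 -1.7399224 ]
[0.00138884 0.00024336 0.04392492] [-1.79977275e+02  1.37347400e-01  1.75213022e+02] [ 0.35550246  0.23070669 -1.61609811]
[0.00115457 0.00021687 0.04367973] [-1.79980760e+02  1.11717813e-01  1.75212073e+02] [ 0.18975541  0.5277175  -2.64210614]
```

```bash
python3 nudge.py '[[0.03,0.0007,0,0.006,0,0,0],[0.03,0.0007,0,0.012,0,0,0],[0.03,0.0007,0,0.018,0,0,0],[0.03,0.0007,0,0.024,0,0,0],[0.03,0.0007,0,0.024,0,0,0]]'
python3 nudge.py '[[0.03,0,0,0.005,0,0,0],[0.03,0,0,0.01,0,0,0],[0.03,0,0,0.015,0,0,0],[0.03,0,0,0.019,0,0,0],[0.03,0,0,0.019,0,0,0],[0.03,0,0,0.019,0,0,0],[0.03,0,0,0.019,0,0,0]]'
python3 -c "
from h import *
for i in range(3): 
    s=bot.sense();print(totool([.5385,-.0615,.0807],s),s['ee_rot'],s['force']); camrig.grab_frame('side')"
```

```text
time_s: 17.95
tool_pos: [0.5368, -0.0612, 0.0976]
ee_rot: [180.0, -0.2, 175.2]
force: [0.5, 0.1, -2.3]
grip_width: 0.0388
grip_force: 42.1
time_s: 18.65
tool_pos: [0.5384, -0.0616, 0.0805]
ee_rot: [-180.0, 0.0, 175.2]
force: [-0.7, 0.5, -2.2]
grip_width: 0.039
grip_force: 42.1
[-0.00013269  0.00012938 -0.00015258] [-1.79992446e+02  3.02797514e-02  1.75214953e+02] [-0.70363303  0.48611249 -2.15593009]
[-7.79832592e-05  1.03991022e-04 -6.70501579e-05] [-1.79995342e+02  3.85474204e-02  1.75213315e+02] [ 0.83176878 -0.4198466  -2.12739365]
[-5.91493104e-05  1.29116842e-04 -3.41118668e-05] [-1.79993273e+02  4.23671001e-02  1.75213174e+02] [ 0.12188836 -0.18678374 -1.80604671]
```

It's in the gap with no contact. I'll probe sideways gently to centre it.

```bash
for i in 1 2 ; do :; done
python3 nudge.py '[[0.03,0,0.001,0,0,0,0],[0.03,0,0.002,0,0,0,0],[0.03,0,0.002,0,0,0,0],[0.03,0,0.002,0,0,0,0]]' | grep -E "tool_pos|force: \["
python3 nudge.py '[[0.03,0,0.001,0,0,0,0],[0.03,0,0.001,0,0,0,0],[0.03,0,0.001,0,0,0,0]]'| grep -E "tool_pos|force: \["
python3 nudge.py '[[0.03,0,0.001,0,0,0,0],[0.03,0,0.001,0,0,0,0],[0.03,0,0.001,0,0,0,0]]'| grep -E "tool_pos|force: \["
```

```text
tool_pos: [0.5382, -0.0595, 0.0803]
force: [0.5, -0.3, -1.6]
tool_pos: [0.5384, -0.0585, 0.0803]
force: [0.1, 0.5, -1.9]
tool_pos: [0.5384, -0.0579, 0.0803]
force: [0.6, -1.9, -2.6]
```

```bash
python3 nudge.py '[[0.03,0,-0.002,0,0,0,0],[0.03,0,-0.004,0,0,0,0],[0.03,0,-0.006,0,0,0,0],[0.03,0,-0.006,0,0,0,0],[0.03,0,-0.006,0,0,0,0],[0.03,0,-0.006,0,0,0,0]]' | grep -E "tool_pos|force: \["
python3 nudge.py '[[0.03,0,-0.001,0,0,0,0],[0.03,0,-0.001,0,0,0,0],[0.03,0,-0.001,0,0,0,0]]'| grep -E "tool_pos|force: \["
python3 nudge.py '[[0.03,0,-0.001,0,0,0,0],[0.03,0,-0.001,0,0,0,0],[0.03,0,-0.001,0,0,0,0]]'| grep -E "tool_pos|force: \["
```

```text
tool_pos: [0.5379, -0.0635, 0.0803]
force: [0.6, 0.1, -0.8]
tool_pos: [0.5378, -0.064, 0.0803]
force: [-0.6, 2.8, -1.7]
tool_pos: [0.5378, -0.0641, 0.0803]
force: [1.1, 6.2, -2.0]
```

```bash
python3 nudge.py '[[0.03,0,0.002,0,0,0,0],[0.03,0,0.0046,0,0,0,0],[0.03,-0.002,0.0046,0,0,0,0],[0.03,-0.004,0.0046,0,0,0,0],[0.03,-0.004,0.0046,0,0,0,0],[0.03,-0.004,0.0046,0,0,0,0]]'| grep -E "tool_pos|force: \["
python3 nudge.py '[[0.03,-0.001,0,0,0,0,0],[0.03,-0.001,0,0,0,0,0],[0.03,-0.001,0,0,0,0,0]]'| grep -E "tool_pos|force: \["
python3 nudge.py '[[0.03,-0.001,0,0,0,0,0],[0.03,-0.001,0,0,0,0,0],[0.03,-0.001,0,0,0,0,0]]'| grep -E "tool_pos|force: \["
python3 nudge.py '[[0.03,-0.001,0,0,0,0,0],[0.03,-0.001,0,0,0,0,0],[0.03,-0.001,0,0,0,0,0]]'| grep -E "tool_pos|force: \["
```

```text
tool_pos: [0.5423, -0.0615, 0.0803]
force: [-0.6, -0.0, -2.2]
tool_pos: [0.5432, -0.0614, 0.0803]
force: [0.3, 0.2, -2.1]
tool_pos: [0.5441, -0.0614, 0.0803]
force: [0.8, 0.1, -2.5]
tool_pos: [0.5442, -0.0614, 0.08]
force: [-3.6, -0.4, -1.8]
```

Contact comes at +6 mm, as the geometry predicts, so the x estimate is confirmed. Backing off to the aligned pose.

```bash
python3 nudge.py '[[0.03,0.003,0,-0.0004,0,0,0],[0.03,0.006,0,-0.0004,0,0,0],[0.03,0.007,0,-0.0004,0,0,0],[0.03,0.007,0,-0.0004,0,0,0],[0.03,0.007,0,-0.0004,0,0,0],[0.03,0.007,0,-0.0004,0,0,0],[0.03,0.007,0,-0.0004,0,0,0],[0.03,0.007,0,-0.0004,0,0,0],[0.03,0.007,0,-0.0004,0,0,0],[0.03,0.007,0,-0.0004,0,0,0]]'
python3 - <<'E'
from h import *
im=camrig.grab_frame("top");w=bot.sense();print(w["tool_pos"],w["ee_rot"],w["force"])
a=cv2.resize(im[140:250,180:395,::-1],None,fx=3.6,fy=3.6,interpolation=cv2.INTER_CUBIC);cv2.imwrite("pics/fin.png",a);print(a.shape)
E
```

```text
time_s: 23.5
tool_pos: [0.5382, -0.0609, 0.0807]
ee_rot: [180.0, -0.0, 175.2]
force: [0.4, 0.1, -1.1]
grip_width: 0.0393
grip_force: 42.1
[ 0.53819105 -0.06096279  0.08071198] [-1.79998589e+02  2.14186093e-03  1.75211954e+02] [-0.21563203 -0.69751489 -3.14872143]
(396, 774, 3)
```

View pics/fin.png

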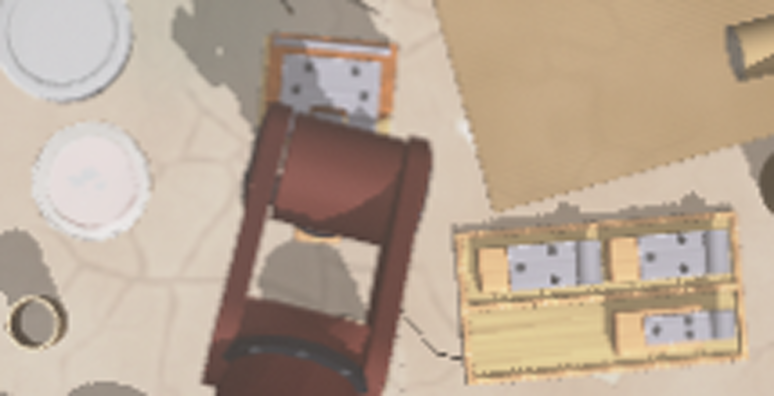

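The top view shows the wide leaf flat in the upper row beside its twin (crop (540,265)), the tubes in place, and the arm holding the narrow leaf at the jamb. I'm handing in.

```bash
python3 -c "
from workcell import bot, camrig, sign_off
print(sign_off())"
```

```text
the job is handed in; nothing more can be done
None
```

I handed the job in at about 24 s, with no verdict shown: the wide leaf lies released in its twin's row, and the narrow leaf is held lined up in the jamb's gap, bearing only its own weight.

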